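# Hang the picking bin back on the bench rail

### The arm

A 7-joint arm with a two-finger parallel gripper is mounted at the origin on the work surface. World frame = base frame: x ahead of the robot, y to its left, z up, the work surface at z = 0. Lengths are in m, angles in rad, forces in N, time in s.
With the tool pointing down it reaches from about 0.4 to 0.75 m from the base axis. Payload 19.5 kg.
Tool frame: the origin (TCP) lies on the mounting face of the last link; the fingertips stand 173 mm ahead of it and the grasp point (between the pads) lies 155 mm ahead of it; x points along the fingers, y is the direction in which the jaws open and shut, and the axes are right-handed (so a half turn about x gives the same grasp; the last joint's range is limited). The gripper opens to 85 mm and grips with 20 to 120 N. Pads are 22 mm wide; open, the fingers measure 114 mm over their backs; the gripper's body (76 mm by 85 mm) begins 54 mm behind the grasp point. The pads swing forward as they close: fully open they stand 13 mm farther back than shut.
Start: joints at [1.248, 0.707, -0.028, 1.485, 0.022, 0.951, -0.075], TCP at [0.159, -0.552, 0.405] pointing down, gripper open.
Joint ranges: [-2.71, 2.71], [-0.32, 2.16], [-1.57, 1.52], [0, 2.45], [-1.46, 4.6], [0, 2.02], [-2.83, 2.83]. Speed limits (rad/s): [1.89, 1.89, 2.57, 2.57, 3.01, 3.01, 3.01].

### API

Orientations are given as a unit quaternion [x, y, z, w].
In Python, from bench import arm, capture, job, finder gives the robot as it stands.
- The arm moves only by the tool move_arm, never from a script. Its argument "motion" is text: rows parted by semicolons, each of 7 numbers parted by spaces: the shift along the tool's x, y, z in mm, then the turn, a rotation vector about the tool's x, y, z in rad, then the finger opening in mm, from 0 to 85.4. A call has 1 to 20 rows; each row shifts and turns the commanded pose from where the row before left it, along the tool's axes as they then stand; what a row does not reach is not made up. A row lasts 1/10 s, in which the tool goes at most 50 mm and 8.59 degrees, less where a joint would pass 70% of its speed; a pose out of reach is approached as far as the arm can. A call is refused whole if a number of a shift passes 50 or a number of a turn 0.15, either way. A call with a gripper value outside its range is refused whole. The fingers move at their own pace and stop on an object; "grip_force" is the grip in N (left out, the last holds). Time passes only in rows, so rows that do not move let the fingers close. It gives the time, the measured TCP pose, the force and the opening at its end, in the units of the state.
- arm.state(): the state, without advancing time (a new reading comes with each control period).
- capture(name): name is "side" or "top"; returns a dict with "color" (400x640x3 uint8, red, green, blue), "vfov" (degrees; the focal length in pixels is half the picture's height over the tangent of half this angle, whatever the lens; pixels are square), "cx", "cy" (the principal point, pixels), "D" ([k1, k2, p1, p2, k3] as OpenCV has them; the pictures are not rectified), "T" (4x4, takes a point from camera to world coordinates). Camera axes: x right, y up, looking along -z (the intrinsics and any distortion apply to the point x, -y, -z); pixel columns grow to the right and rows downward; lengths in m; the calibration is good to about 2 mm. A picture is of the moment at which its call begins. There is no depth.
- job.hand_in(): hands the job in, once; it reports no verdict.
Trained networks look in the newest picture that a camera, given by its name, has taken for a name from the list of things; names that differ only in an ending like _2 or _b are one class to them, and where a whole thing is asked for, a point or a joint stands for the part that bears it (a point fixed in the world has none). Each returns a list of dicts, best first, with "confidence" (0 to 1); they miss things now and then, are a little off and sometimes report something else, mostly with a low value. They report only what shows in the picture. A call takes as long as a camera call. They do not tell look-alikes from the thing itself.
- finder.masks_of(name, camera): "region" (400x640 bool, what is visible of it) and "pixel" ([column, row] in pixels, amid what is visible of it).
The state is a dict: "t": time; "joint_positions": joint angles; "qd": joint speeds; "joint_torque": joint torques, N m; "tcp_pos": TCP position; "tool_rot": TCP orientation; "ft_force": force on the tool from outside, world axes, zero at the start; "ft_torque": the same for the moment, N m; "finger_gap": opening from 0.0 (shut) to 1.0 (fully open).
Only numpy, scipy, OpenCV 4.12 (cv2) and the standard library are available. Lean on these libraries where they do the work, as an engineer would, in place of code of your own. Each camera call takes 0.05 s, during which the arm holds its last target.

### The job

One of the loose bins on the bench has a slanting strip on its back: pick it up and hang it on the empty cleat in the middle of the bench rail, between the two bins already hanging there. Hook it on with its front tipped up by about 15 degrees, so that the strip reaches over and behind the cleat, then let it come down until it hangs level and fully home with the whole strip on the cleat. Leave the other two loose bins where they are.

Things in the scene. Friction and masses are not known exactly. Their poses are not given: they have to be found in the camera images.
- bin_center (a point): Centre (half-way up) of the loose bin to hang: open red plastic box 100 long (x, to its back) x 52 wide (y) x 70 mm high (z up), walls 4 mm, 120 g, front end cut low; grip it across its width, here to 15 mm higher. From its back's top edge a strip, 4 mm thick and 48 wide, slopes steeply down and away (60 degrees) to a tip 79 mm behind (+x) and 18 below this centre. No other loose bin has one.
- cleat (a point): Foot of the V groove at the middle of the empty cleat, on the fixed plate, 140 mm above the bench; x into the plate, y along the rail, z up. The cleat, 110 mm long, rises at 60 degrees to an edge 21 mm in front (-x) and 36 above. All smooth. Plate top 44 above; below, a batten 30 mm proud for the bin's back. Home: bin level, x along this x, centre at x -80, z +25. Same-size bins hang 150 mm either side, tops 60 above.
- plain_center (a point): Centre (half-way up) of a loose bystander bin of the same size as the one to hang, 100 x 52 x 70 mm, but with a plain flat back; x towards its back, z up. Stays where it is.
- wide_center (a point): Centre (half-way up) of a loose bystander bin, wide and low, 100 x 90 x 50 mm, plain flat back; x towards its back, z up. Stays where it is.
Not all that is in view belongs to the job. What is shaped like the part that bears bin_center but black or pink is not meant.

How it is judged:
On the way:
1. the bin is over the middle cleat, clear of its seat, with its front tipped up by at least 7 degrees (x of bin_center in the frame of cleat between -0.13 and -0.055 m and y of bin_center in the frame of cleat between -0.035 and 0.035 m and z of bin_center in the frame of cleat between 0.03 and 0.14 m and angle between bin_center's own x axis and vertical above 1.693 rad), for 0.1 s.
At the end, for the whole second after the job is handed in: The bin hangs at rest on the middle cleat: its centre within 12 mm (towards the plate and in height) of the fully home position, within 31 mm of the cleat's middle along the rail (whole strip on the cleat), upright within 8 degrees and square to the rail within 10 degrees; released (x of bin_center in the frame of cleat between -0.092 and -0.068 m and y of bin_center in the frame of cleat between -0.031 and 0.031 m and z of bin_center in the frame of cleat between 0.0125 and 0.0365 m and angle between bin_center's own z axis and vertical below 0.14 rad and angle between the x axis of bin_center and the x axis of cleat, either way round below 0.175 rad and linear speed of bin below 0.02 m/s); the robot touches nothing.
It fails at once if another loose bin was moved by more than 25 mm (distance of any of plain_center, wide_center from where it was at the start of the episode above 0.025 m).
It also fails if it takes over 43 s, if anything falls off the work surface, if the arm or the gripper's body presses on something with over 40 N, if the wrist force passes 120 N, or if a joint passes its speed limit or range.

## Working session

There is one attempt and no reset: what is moved stays moved. The work goes in short steps, Python scripts to look and compute and a tool call to move; the robot and the scene stay as the last step left them, time stands still between calls to the robot, and variables do not carry over. Pictures are saved under pics/ and viewed, and the job is handed in when it is done.

Besides the shell and the picture viewer there is one more tool, called after "Emit:" as name(argument=value, ...), one argument or row to a line, values as JSON. move_arm: Moves the arm, as the interface text tells. Its arguments: {"type":"object","properties":{"motion":{"type":"string"},"grip_force":{"type":"number"}},"required":["motion"]}

```bash
mkdir -p pics; ls
cat > h.py <<'E'
import numpy as np, cv2, pickle
from bench import arm, capture, job, finder
def cam(c):
    f=200/np.tan(np.radians(c['vfov'])/2)
    K=np.array([[f,0,c['cx']],[0,f,c['cy']],[0,0,1]]); return K,np.array(c['D'],float),np.array(c['T'])
def ray(c,px):
    K,D,T=cam(c); u=cv2.undistortPoints(np.array([[px]],float),K,D)[0,0]
    return T[:3,3],T[:3,:3]@np.array([u[0],-u[1],-1])
def onz(c,px,z):
    o,d=ray(c,px); return o+d*(z-o[2])/d[2]
def proj(c,P):
    K,D,T=cam(c); p=(np.atleast_2d(P)-T[:3,3])@T[:3,:3]; p=p*[1,-1,-1]
    return cv2.projectPoints(p.reshape(-1,1,3),np.zeros(3),np.zeros(3),K,D)[0][:,0]
E
python3 - <<'E'
from h import *
print(arm.state())
for n in ('side','top'):
    c=capture(n); cv2.imwrite(f'pics/{n}0.png',c['color'][:,:,::-1]); pickle.dump(c,open(n+'0.pkl','wb'))
    print(n,c['vfov'],c['cx'],c['cy'],c['D'],np.round(c['T'],3))
    R={}
    for t in ('bin_center','plain_center','wide_center','cleat'):
        r=finder.masks_of(t,n); R[t]=r
        print(t,[(round(x['confidence'],2),np.round(x['pixel']),x['region'].sum()) for x in r])
    pickle.dump(R,open(n+'0m.pkl','wb'))
E
```

```text
pics
{'t': 0.0, 'joint_positions': array([ 1.24828957,  0.70707669, -0.0275802 ,  1.48499731,  0.02200974,
        0.95089843, -0.075484  ]), 'qd': array([ 0.000456  , -0.00118407,  0.00028605,  0.00284707,  0.00081167,
       -0.00069106,  0.00016184]), 'joint_torque': array([ 7.03641181e-04, -8.83195066e+01,  1.23475794e+00, -2.36164927e+01,
        1.69138127e-02,  6.36670156e-03,  3.16297576e-05]), 'tcp_pos': array([ 0.15931972, -0.55240864,  0.4042432 ]), 'tool_rot': array([-0.70007236, -0.09932521,  0.70022523, -0.09857901]), 'ft_force': array([ 0.25098304, -0.9105564 ,  0.20888548]), 'ft_torque': array([-0.02258778, -0.01581127, -0.01908975]), 'finger_gap': 1.0021695026263855}
side 42.40795301722407 314.9972711447043 204.2831337055185 [0.01826601 0.         0.         0.         0.        ] [[-9.770e-01  1.640e-01 -1.330e-01  3.730e-01]
 [-2.110e-01 -7.610e-01  6.140e-01  1.075e+00]
 [-1.000e-03  6.280e-01  7.780e-01  1.306e+00]
 [ 0.000e+00  0.000e+00  0.000e+00  1.000e+00]]
bin_center [(0.9, array([363., 321.]), np.int64(928)), (0.82, array([241., 280.]), np.int64(936)), (0.
[... 151 characters left out ...]
nter [(0.77, array([382., 137.]), np.int64(755))]
cleat [(0.65, array([283., 174.]), np.int64(5045))]
top 42.99672611201834 323.1205921911983 201.65042787457722 [-0.16114704  0.          0.          0.          0.        ] [[ 0.01   0.993 -0.116  0.364]
 [-1.     0.009 -0.012  0.119]
 [-0.011  0.116  0.993  1.724]
 [ 0.     0.     0.     1.   ]]
bin_center [(0.9, array([205., 174.]), np.int64(607)), (0.84, array([286., 242.]), np.int64(675)), (0.83, array([236., 254.]), np.int64(615)), (0.83, array([259., 146.]), np.int64(651))]
plain_center [(0.7, array([358., 240.]), np.int64(515))]
wide_center [(0.65, array([449., 247.]), np.int64(886))]
cleat [(0.63, array([374., 153.]), np.int64(3734))]
```

View pics/side0.png

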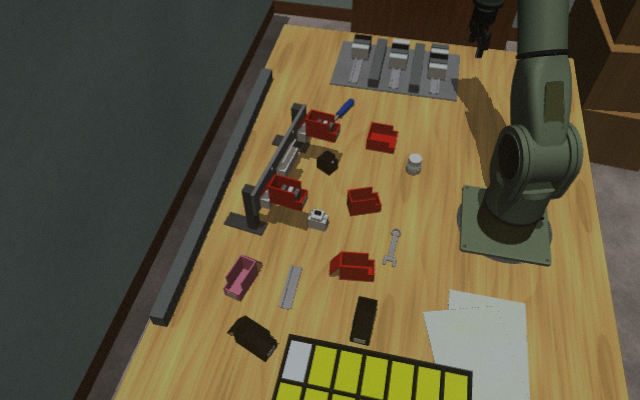

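View pics/top0.png

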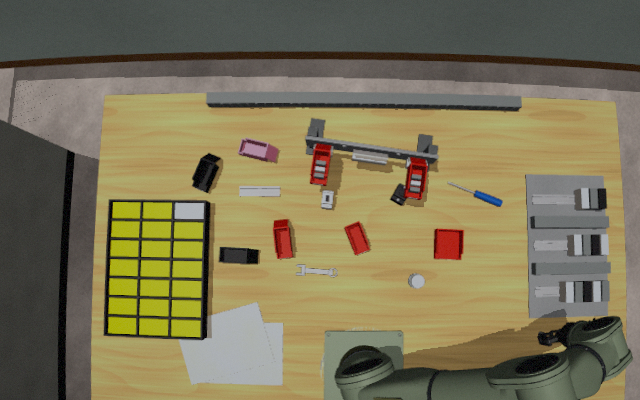

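Run:
```python
from h import *
s=cv2.imread('pics/side0.png'); cv2.imwrite('pics/s1.png',cv2.resize(s[230:380,190:420],None,fx=3.4,fy=3.4,interpolation=cv2.INTER_CUBIC))
s=cv2.imread('pics/top0.png'); cv2.imwrite('pics/t1.png',cv2.resize(s[110:280,180:400],None,fx=3.5,fy=3.5,interpolation=cv2.INTER_CUBIC))
```

```text
(no output)
```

The side view has three loose red bins: at (353,268), which appears to carry a strip, at (363,202), plain, and at (382,137), wide. The rail lies between the hanging bins at (288,192) and (322,125). In the top view the strip bin is at (284,240), the plain one at (358,239), the wide one at (449,244), and the cleat at about (370,157).

View pics/s1.png

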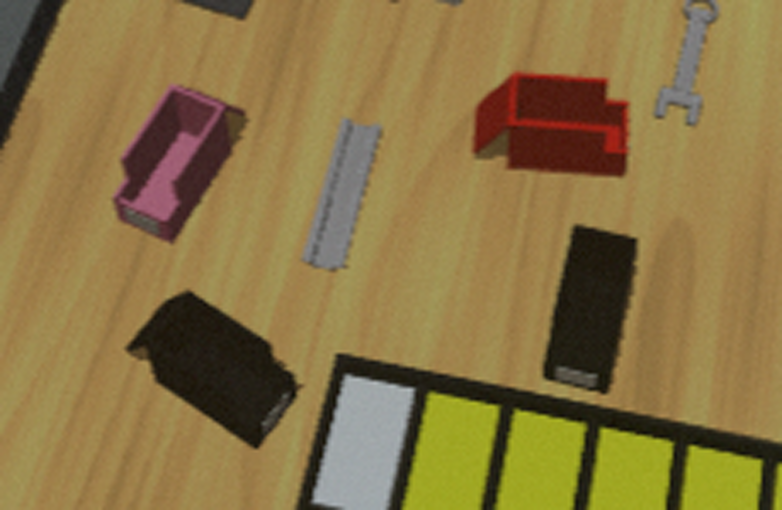

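View pics/t1.png

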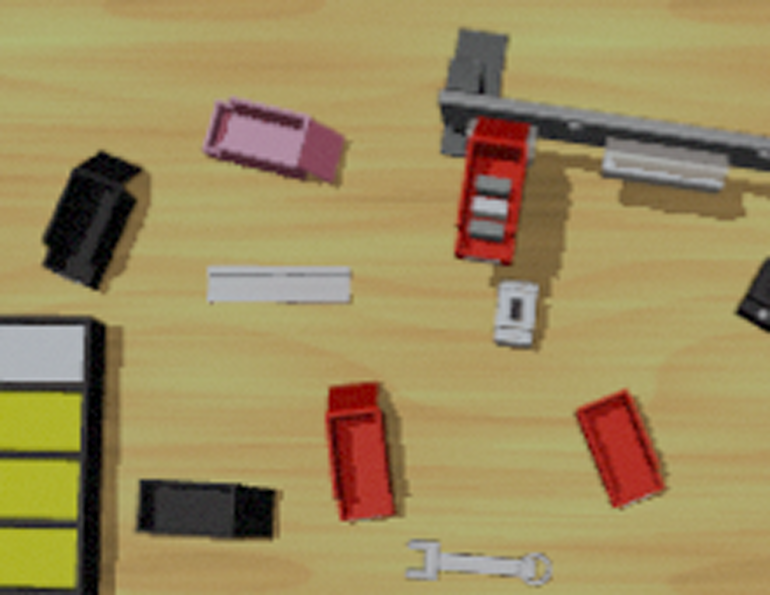

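```bash
cat > fit.py <<'E'
from h import *
from scipy.optimize import minimize
C={n:pickle.load(open(n+'0.pkl','rb')) for n in ('side','top')}
def box(x0,x1,z0,z1,w=26): return np.array([[x,y,z] for x in(x0,x1) for y in(-w,w) for z in(z0,z1)])/1000.
def parts(cx,ch,strip=True):
    p=[box(-50+cx,50,-35,35),box(-50,-50+cx+1,-35,-35+ch)]
    if strip: p.append(np.array([[x,y,z] for x,z in((50,35),(46,35),(79,-18),(75.5,-20)) for y in(-24,24)])/1000.)
    return p
def plain(p=None): return [box(-50,50,-35,35)]
def T(P,x,y,z,a,pitch=0):
    R=np.array([[np.cos(a),-np.sin(a),0],[np.sin(a),np.cos(a),0],[0,0,1]])
    return P@R.T+[x,y,z]
S=4
def render(c,polys,roi):
    x0,y0,x1,y1=roi; m=np.zeros(((y1-y0)*S,(x1-x0)*S),np.uint8)
    for P in polys:
        q=(proj(c,P)-[x0,y0]+.5)*S-.5
        cv2.fillConvexPoly(m,np.round(cv2.convexHull(q.astype(np.float32))*16).astype(np.int32),1,shift=4)
    return m.reshape(y1-y0,S,x1-x0,S).mean((1,3))
def red(c):
    i=c['color'].astype(int); h=cv2.cvtColor(c['color'],cv2.COLOR_RGB2HSV)
    return ((i[...,0]>45)&(i[...,0]>2.2*i[...,1])&(i[...,0]>2.0*i[...,2]))
def fill(m):
    cs,_=cv2.findContours(m.astype(np.uint8),cv2.RETR_EXTERNAL,cv2.CHAIN_APPROX_NONE)
    o=np.zeros(m.shape,np.uint8); cs=[k for k in cs if cv2.contourArea(k)>60]; cv2.drawContours(o,cs,-1,1,-1); return o
E
cat > fit1.py <<'E'
from fit import *
t=C['top']; 
def fit(mk,rois,x0,strip):
    M={n:fill(red(C[n]))[r[1]:r[3],r[0]:r[2]] for n,r in rois.items()}
    def cost(v):
        return sum(np.abs(render(C[n],[T(P,v[0],v[1],.035,v[2]) for P in mk(v[3]*1000,v[4]*1000)],r)-M[n]).sum() for n,r in rois.items())
    best=None
    for a in x0[2]:
        v0=np.array([x0[0],x0[1],a,.022,.045])
        r=minimize(cost,v0,method='Nelder-Mead',options=dict(initial_simplex=np.vstack([v0]+[v0+np.eye(5)[i]*[.02,.02,.15,.008,.01][i] for i in range(5)]),maxiter=600))
        if best is None or r.fun<best.fun: best=r
    print(np.round(best.x,4),best.fun,{n:M[n].sum() for n in M})
    return best.x
g=onz(t,(284,240),.04); print(g, onz(t,(358,239),.04))
v=fit(parts,{'top':(265,210,305,270),'side':(322,243,385,288)},(g[0],g[1],(-.1,.15,.3)),True)
g=onz(t,(358,239),.04)
w=fit(lambda a,b:parts(a,b,False),{'top':(335,212,380,265),'side':(340,180,388,220)},(g[0],g[1],(.3,.6,3.5)),False)
# rail
rois={'top':(300,135,440,205),'side':(258,103,348,215)}
M={n:fill(red(C[n]))[r[1]:r[3],r[0]:r[2]] for n,r in rois.items()}
for n in M: cv2.imwrite(f'pics/m_{n}.png',cv2.resize(M[n]*255,None,fx=4,fy=4))
def polys(u):
    out=[]
    for s in(-1,1):
        for P in parts(v[3]*1000,v[4]*1000): out.append(T(P+[-.08,s*.15,.025+.14],u[0],u[1],0,u[2]))
    return out
def cost(u): return sum(np.abs(render(C[n],polys(u),r)-M[n]).sum() for n,r in rois.items())
g=onz(t,(371,151),.15); print(g)
best=None
for a in(-.2,-.1,0,.1):
    v0=np.array([g[0],g[1],a]); r=minimize(cost,v0,method='Nelder-Mead',options=dict(initial_simplex=np.vstack([v0]+[v0+np.eye(3)[i]*[.02,.02,.1][i] for i in range(3)]),maxiter=400))
    if best is None or r.fun<best.fun: best=r
u=best.x; print('cleat',np.round(u,4),best.fun,M['top'].sum(),M['side'].sum())
pickle.dump((v,w,u),open('fit.pkl','wb'))
for n,sc in(('top',4),('side',4)):
    c=C[n]; im=cv2.resize(c['color'][:,:,::-1],None,fx=sc,fy=sc,interpolation=cv2.INTER_CUBIC)
    P=[T(P,v[0],v[1],.035,v[2]) for P in parts(v[3]*1000,v[4]*1000)]+polys(u)
    # cleat quad
    P.append(T(np.array([[0,-.055,.14],[0,.055,.14],[-.021,.055,.176],[-.021,-.055,.176]]),u[0],u[1],0,u[2]))
    P.append(T(np.array([[0,-.2,.184],[0,.2,.184]]),u[0],u[1],0,u[2]))
    for q in P:
        h=cv2.convexHull(((proj(c,q)+.5)*sc-.5).astype(np.float32)); cv2.polylines(im,[h.astype(int)],True,(0,255,0),1)
    x=(255,120,445,270) if n=='top' else (245,95,395,295)
    o=im[x[1]*sc:x[3]*sc,x[0]*sc:x[2]*sc]; 
    if o.shape[0]>600:o=cv2.resize(o,None,fx=.75,fy=.75)
    cv2.imwrite(f'pics/ov_{n}.png',o)
E
python3 fit1.py
```

```text
[0.43078627 0.26778106 0.04      ] [0.43652182 0.02239227 0.04      ]
[0.4238 0.2718 0.1265 0.0231 0.0344] 136.75 {'top': np.uint64(593), 'side': np.uint64(1039)}
[0.4403 0.0249 0.4002 0.0274 0.0292] 113.75 {'top': np.uint64(481), 'side': np.uint64(750)}
[ 0.70997175 -0.01194214  0.15      ]
cleat [ 0.7139 -0.0123 -0.1429] 306.3125 1408 1840
```

View pics/ov_top.png

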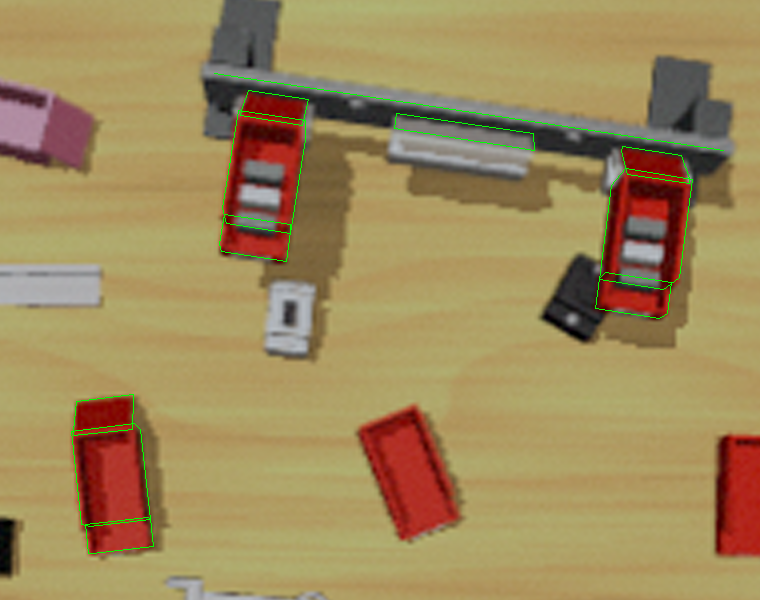

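View pics/ov_side.png

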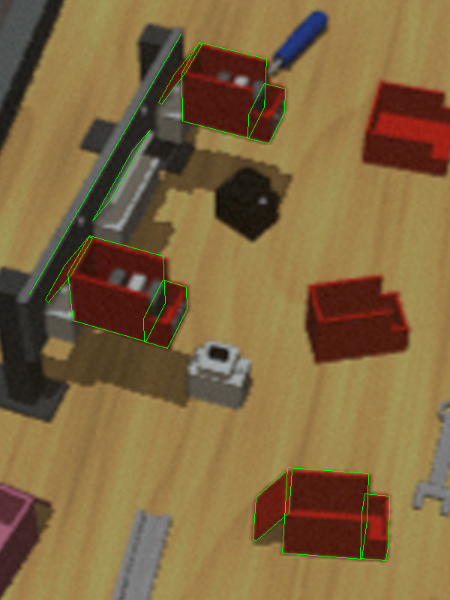

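```bash
cat > plan.py <<'E'
from h import *
from scipy.spatial.transform import Rotation as R
def pose():
    s=arm.state(); return np.array(s['tcp_pos']),R.from_quat(s['tool_rot'])
def toolR(yaw,pitch,flip=1):
    # bin frame: x fwd (yaw), z up ; pitch>0: front up (x axis down)
    B=(R.from_euler('z',yaw)*R.from_euler('y',pitch)).as_matrix()
    X=-B[:,2]; Y=flip*B[:,1]; Z=np.cross(X,Y)
    return R.from_matrix(np.c_[X,Y,Z])
def rows(p,r,P,Rt,n,grip,ease=False):
    out=[]
    rv=(r.inv()*Rt).as_rotvec()
    p0=p.copy();r0=r
    for i in range(1,n+1):
        a=i/n
        rt=r0*R.from_rotvec(rv*a); pt=p0+(P-p0)*a
        sh=np.round(r.inv().apply(pt-p)*1000,1); tu=np.round((r.inv()*rt).as_rotvec(),3)
        out.append(' '.join('%g'%k for k in[*sh,*tu,grip]))
        p=p+r.apply(sh/1000); r=r*R.from_rotvec(tu)
    print('; '.join(out)); return p,r
E
python3 - <<'E'
from plan import *
p,r=pose(); M=r.as_matrix(); print(np.round(M,3))
v,w,u=pickle.load(open('fit.pkl','rb'))
for f in(1,-1):
    print(f,(r.inv()*toolR(v[2],0,f)).as_rotvec())
f=min((1,-1),key=lambda f:abs(( (r.inv()*toolR(-1.7,0,f)).as_rotvec()[0])))
P1=np.array([.47,-.2,.42]); P2=np.array([v[0],v[1],.36])
az0=np.arctan2(p[1],p[0])
# first leg: yaw partially
Rt=toolR(v[2],0,f); rv=(r.inv()*Rt).as_rotvec();print(f,rv)
a,b=rows(p,r,P1,r*R.from_rotvec(rv*.42),10,85)
rows(a,b,P2,Rt,12,85)
E
```

```text
[[-0.     0.277 -0.961]
 [ 0.    -0.961 -0.277]
 [-1.    -0.     0.   ]]
1 [-2.98726938e+00 -1.67683333e-04  3.95061161e-05]
-1 [1.54323269e-01 2.63971370e-05 1.12042396e-04]
1 [-2.98726938e+00 -1.67683333e-04  3.95061161e-05]
-1.5 -25.3 -39.6 -0.125 -0 0 85; -1.6 -20.1 -42.5 -0.126 -0 0 85; -1.5 -14.6 -44.6 -0.125 -0 0 85; -1.5 -8.9 -46.1 -0.126 -0 0 85; -1.6 -3.1 -46.9 -0.125 -0 -0 85; -1.5 2.8 -46.9 -0.126 -0 -0 85; -1.5 8.6 -46.2 -0.125 -0 -0 85; -1.6 14.4 -44.8 -0.126 -0 -0 85; -1.5 19.9 -42.5 -0.125 -0 -0 85; -1.5 25 -39.8 -0.126 -0 -0 85
5 -5.2 -39.2 -0.144 -0 -0 85; 5 0.4 -39.5 -0.145 -0 -0 85; 5 6.2 -39 -0.144 -0 -0 85; 5 11.7 -37.7 -0.144 -0 -0 85; 5 17 -35.7 -0.145 -0 -0 85; 5 21.9 -32.9 -0.144 -0 -0 85; 5 26.5 -29.3 -0.144 -0 -0 85; 5 30.4 -25.3 -0.145 -0 -0 85; 5 33.7 -20.6 -0.144 -0 -0 85; 5 36.3 -15.5 -0.145 -0 -0 85; 5 38.2 -10.1 -0.144 -0 -0 85; 5 39.2 -4.6 -0.144 -0 -0 85
```

Emit:
move_arm(
  motion="-1.5 -25 -39.5 -0.125 0 0 85; -1.5 -20 -42.5 -0.125 0 0 85; -1.5 -14.5 -44.5 -0.125 0 0 85; -1.5 -9 -46 -0.125 0 0 85; -1.5 -3 -47 -0.125 0 0 85; -1.5 3 -47 -0.125 0 0 85; -1.5 8.5 -46 -0.125 0 0 85; -1.5 14.5 -45 -0.125 0 0 85; -1.5 20 -42.5 -0.125 0 0 85; -1.5 25 -40 -0.125 0 0 85",
)

```text
t: 1.5
tcp_pos: [0.4721, -0.1994, 0.4199]
tool_rot: [0.509, 0.491, -0.509, 0.491]
ft_force: [0.4, -0.6, -0.3]
finger_gap: 0.991
```

Run:
```python
from plan import *
p,r=pose(); print(p,r.as_matrix()[:,1],arm.state()['joint_positions'])
v,w,u=pickle.load(open('fit.pkl','rb'))
rows(p,r,np.array([v[0],v[1],.32]),toolR(v[2],0,1),13,85)
```

```text
[ 0.4720753  -0.19941395  0.41993623] [ 9.99385852e-01 -3.50407645e-02  2.50740903e-04] [ 0.53165159  0.60765806 -0.34718784  1.68066016  0.25143359  0.89712027
  0.0489947 ]
7.7 -5 -36.1 -0.133 0 0 85; 7.7 -0.1 -36.4 -0.134 0 0 85; 7.6 4.7 -36.2 -0.133 0 0 85; 7.7 9.5 -35.2 -0.133 0 0 85; 7.7 14 -33.6 -0.133 0 0 85; 7.7 18.4 -31.5 -0.134 0 0 85; 7.6 22.4 -28.7 -0.133 0 0 85; 7.7 26.1 -25.5 -0.133 0 0 85; 7.7 29.1 -21.8 -0.133 0 0 85; 7.7 31.9 -17.7 -0.134 0 0 85; 7.7 33.9 -13.4 -0.133 0 0 85; 7.6 35.4 -8.7 -0.133 0 0 85; 7.7 36.2 -4 -0.133 0 0 85
```

Emit:
move_arm(
  motion="7.7 -5 -36 -0.133 0 0 85; 7.7 0 -36.5 -0.133 0 0 85; 7.7 4.7 -36 -0.133 0 0 85; 7.7 9.5 -35 -0.133 0 0 85; 7.7 14 -33.5 -0.133 0 0 85; 7.7 18.5 -31.5 -0.133 0 0 85; 7.7 22.5 -28.5 -0.133 0 0 85; 7.7 26 -25.5 -0.133 0 0 85; 7.7 29 -22 -0.133 0 0 85; 7.7 32 -17.5 -0.133 0 0 85; 7.7 34 -13.5 -0.133 0 0 85; 7.7 35.5 -8.5 -0.133 0 0 85; 7.7 36 -4 -0.133 0 0 85; 0 0 0 0 0 0 85",
)

```text
t: 2.9
tcp_pos: [0.4253, 0.2739, 0.3189]
tool_rot: [-0.044, 0.706, 0.046, 0.705]
ft_force: [-0.7, -0.8, -0.3]
finger_gap: 0.993
```

Run:
```python
from plan import *
p,r=pose(); print(p,r.as_matrix()[:,1],arm.state()['joint_positions'])
v,w,u=pickle.load(open('fit.pkl','rb'))
rows(p,r,np.array([v[0],v[1],.045+.155]),toolR(v[2],0,1),4,85)
```

```text
[0.42532664 0.27387482 0.31894936] [-0.12723812  0.9918684   0.0027455 ] [-0.27560849  0.80541779 -0.67176983  1.82912282  0.70402238  0.7608782
  0.36833206]
29.7 -0.5 -0.4 0 -0 -0.001 85; 29.8 -0.5 -0.4 0.001 -0 -0 85; 29.7 -0.6 -0.4 -0 -0.001 -0.001 85; 29.7 -0.4 -0.4 0 0 -0.001 85
```

Emit:
move_arm(
  motion="30 -0.5 -0.5 0 0 0 85; 30 -0.5 -0.5 0 0 0 85; 30 -0.5 -0.5 0 0 0 85; 29 -0.5 0 0 0 0 85; 0 0 0 0 0 0 85; 0 0 0 0 0 0 30; 0 0 0 0 0 0 30; 0 0 0 0 0 0 30; 0 0 0 0 0 0 30; 0 0 0 0 0 0 30; 0 0 0 0 0 0 30; 0 0 0 0 0 0 30; 0 0 0 0 0 0 30",
  grip_force=50,
)

```text
t: 4.2
tcp_pos: [0.4256, 0.2681, 0.2022]
tool_rot: [-0.041, 0.705, 0.042, 0.707]
ft_force: [-0.9, -0.1, 10.7]
finger_gap: 0.605
```

Emit:
move_arm(
  motion="-20 0 0 0 0 0 30; -40 0 0 0 0 0 30; -40 0 0 0 0 0 30; -40 0 0 0 0 0 30; -40 0 0 0 0 0 30; -20 0 0 0 0 0 30; 0 0 0 0 0 0 30",
)

```text
t: 4.9
tcp_pos: [0.4251, 0.2678, 0.4039]
tool_rot: [-0.041, 0.704, 0.042, 0.707]
ft_force: [0.0, -0.3, -1.2]
finger_gap: 0.603
```

Run:
```python
from plan import *
p,r=pose(); s=arm.state();print(p,r.as_quat(),s['joint_positions'],s['ft_force'],s['finger_gap'])
for n in('side','top'):
    c=capture(n); pickle.dump(c,open(n+'1.pkl','wb'))
    q=proj(c,p+r.apply([.155,0,0]))[0].astype(int); print(q)
    x,y=max(q[0]-70,0),max(q[1]-60,0)
    cv2.imwrite(f'pics/g_{n}.png',cv2.resize(c['color'][y:y+120,x:x+140,::-1],None,fx=5,fy=5,interpolation=cv2.INTER_CUBIC))
```

```text
[0.4251244  0.26779411 0.40392146] [-0.04074815  0.70443295  0.04238787  0.70733095] [-0.209726    0.68605347 -0.76882728  1.73505539  0.5722818   0.95353574
  0.48148617] [ 2.51604862e-04 -3.10893332e-01 -1.22362902e+00] 0.6033040482008395
[361 220]
[277 238]
```

View pics/g_side.png

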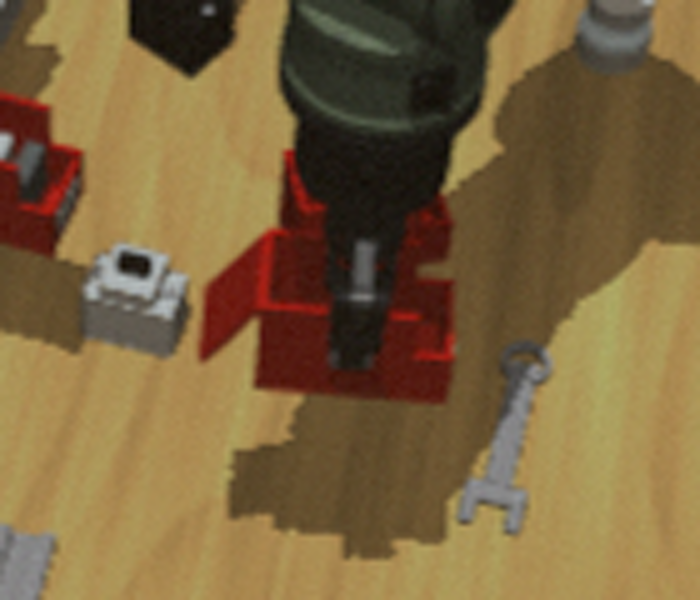

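View pics/g_top.png

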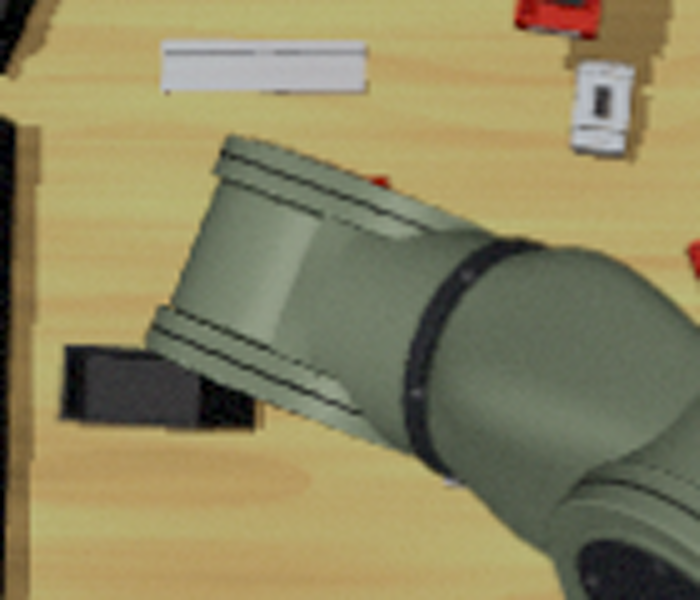

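Run:
```python
from fit import *
from plan import R
from scipy.optimize import least_squares
import h
c=pickle.load(open('side1.pkl','rb'))
p=np.array([.42512,.26779,.40392]); r=R.from_quat([-0.04074815,0.70443295,0.04238787,0.70733095])
M=r.as_matrix(); B=np.c_[-M[:,2],M[:,1],-M[:,0]]
if np.dot(B[:,0],[1,0,0])<0: print('flip')
print(np.round(B,3))
Q=np.array([[50,26,35],[50,26,-35],[79,24,-18],[-50,26,-35]])/1000
px=np.array([[290.5+270/5,159.5+232/5],[290.5+257/5,159.5+387/5],[290.5+200/5,159.5+360/5],[290.5+447/5,159.5+402/5]])
for d in([-.002,0,-.012],):
    print(np.round(proj(c,p+r.apply([.155,0,0])+(Q+d)@B.T)-px,1))
f=lambda v:(proj(c,p+r.apply([.155,0,0])+((Q@R.from_euler('y',v[2]).as_matrix().T)+[v[0],0,v[1]])@B.T)-px).ravel()
s=least_squares(f,[0,-.012,0]); print(s.x,np.round(s.fun,1))
f=lambda v:(proj(c,p+r.apply([.155,0,0])+(Q@R.from_rotvec(v[3:]).as_matrix().T+v[:3])@B.T)-px).ravel()
s=least_squares(f,[0,0,-.012,0,0,0]); print(s.x,np.round(s.fun,1))
```

```text
flip
[[-0.993 -0.117 -0.004]
 [-0.117  0.993 -0.003]
 [-0.004  0.002  1.   ]]
[[ 36.7  18.6]
 [ 36.5   3.7]
 [ 59.9   5.6]
 [-39.9  -2.4]]
[-0.00964245 -0.03611148 -2.59873157] [-11.5  29.5   6.2 -14.2   4.3 -10.6   0.3  -2.6]
[-0.02474193  0.16193045  0.20816888 -0.61109674 -1.82098377  3.19823153] [-0.2  0.3 -0.5  1.4  0.6 -1.4  0.2 -0.3]
```

Run:
```python
from fit import *
from plan import R
from scipy.optimize import least_squares
c=pickle.load(open('side1.pkl','rb'))
p=np.array([.42512,.26779,.40392]); r=R.from_quat([-0.04074815,0.70443295,0.04238787,0.70733095])
M=r.as_matrix(); B=np.c_[M[:,2],M[:,1],-M[:,0]]
print(np.round(B,3))
Q=np.array([[50,26,35],[50,26,-35],[79,24,-18],[-50,26,-35]])/1000
px=np.array([[290.5+270/5,159.5+232/5],[290.5+257/5,159.5+387/5],[290.5+200/5,159.5+360/5],[290.5+447/5,159.5+402/5]])
print(np.round(proj(c,p+r.apply([.155,0,0])+(Q+[-.002,0,-.012])@B.T)-px,1))
f=lambda v:(proj(c,p+r.apply([.155,0,0])+((Q@R.from_euler('y',v[2]).as_matrix().T)+[v[0],0,v[1]])@B.T)-px).ravel()
s=least_squares(f,[0,-.012,0]); print(s.x,np.round(s.fun,1))
f=lambda v:(proj(c,p+r.apply([.155,0,0])+((Q@R.from_euler('y',v[2]).as_matrix().T)+[v[0],v[3],v[1]])@B.T)-px).ravel()
s=least_squares(f,[0,-.012,0,0]); print(s.x,np.round(s.fun,1))
```

```text
[[ 0.993 -0.117 -0.004]
 [ 0.117  0.993 -0.003]
 [ 0.004  0.002  1.   ]]
[[-1.7 15.6]
 [-0.3  0.7]
 [ 0.2  0.8]
 [ 0.   0.8]]
[-0.00285363  0.00634937 -0.05951018] [-0.1 10.5 -0.4 -4.1  0.4 -4.5  0.1 -2.7]
[-0.00153263  0.10996524 -0.08468135  0.07767218] [-0.1  9.2 -1.5 -3.6 -1.5 -4.8  3.1 -1.1]
```

```bash
cat >> plan.py <<'E'
OFF=np.array([.167,0,-.002])
def goal(cx,cy,cz,pitch,u):
    Rt=toolR(u[2],pitch,1)
    c=np.array([u[0],u[1],.14])+R.from_euler('z',u[2]).apply([cx,cy,cz])
    return c-Rt.apply(OFF),Rt
def rep(u):
    s=arm.state(); p,r=np.array(s['tcp_pos']),R.from_quat(s['tool_rot'])
    c=p+r.apply(OFF); M=r.as_matrix(); y=R.from_euler('z',u[2])
    l=y.inv().apply(c-[u[0],u[1],.14]); bx=y.inv().apply(M[:,2]); 
    print('bin in cleat mm',np.round(l*1000,1),'pitch',np.degrees(np.arcsin(-bx[2])).round(2),'yaw',np.degrees(np.arctan2(bx[1],bx[0])).round(2),'roll',np.degrees(np.arcsin(M[2,1])).round(2))
    print('q',np.round(s['joint_positions'],2),'F',np.round(s['ft_force'],1),'t',s['t'],'gap',round(s['finger_gap'],3))
    return p,r
U=np.array([.7139,-.0123,-.1429])
E
python3 - <<'E'
from plan import *
p,r=rep(U)
rows(p,r,*goal(-.24,0,.12,np.radians(15),U),13,30)
E
```

```text
bin in cleat mm [-327.5  235.4   94. ] pitch -0.05 yaw 14.94 roll 0.0
q [-0.21  0.69 -0.77  1.74  0.57  0.95  0.48] F [-0.6  0.3 -1.2] t 5.0 gap 0.601
-1.5 -20.1 5 0.02 0.02 0.003 30; -1.7 -20 5.5 0.02 0.02 0.002 30; -1.8 -19.9 5.7 0.02 0.02 0.003 30; -2.1 -19.8 6.2 0.02 0.02 0.002 30; -2.1 -19.7 6.5 0.02 0.02 0.003 30; -2.4 -19.5 6.8 0.02 0.021 0.003 30; -2.6 -19.3 7.2 0.02 0.02 0.002 30; -2.7 -19.2 7.5 0.02 0.02 0.003 30; -3 -19.1 7.8 0.019 0.02 0.002 30; -3.2 -18.8 8.1 0.02 0.02 0.003 30; -3.4 -18.7 8.5 0.02 0.02 0.003 30; -3.6 -18.6 8.7 0.02 0.02 0.002 30; -3.8 -18.3 9.1 0.02 0.02 0.003 30
```

Emit:
move_arm(
  motion="-1.5 -20 5 0.02 0.02 0.0025 30; -1.5 -20 5.5 0.02 0.02 0.0025 30; -2 -20 5.5 0.02 0.02 0.0025 30; -2 -20 6 0.02 0.02 0.0025 30; -2 -19.5 6.5 0.02 0.02 0.0025 30; -2.5 -19.5 7 0.02 0.02 0.0025 30; -2.5 -19.5 7 0.02 0.02 0.0025 30; -2.5 -19 7.5 0.02 0.02 0.0025 30; -3 -19 8 0.02 0.02 0.0025 30; -3 -19 8 0.02 0.02 0.0025 30; -3.5 -18.5 8.5 0.02 0.02 0.0025 30; -3.5 -18.5 8.5 0.02 0.02 0.0025 30; -4 -18.5 9 0.02 0.02 0.0025 30; 0 0 0 0 0 0 30",
)

```text
t: 6.4
tcp_pos: [0.5212, 0.0134, 0.419]
tool_rot: [0.057, 0.792, -0.046, 0.606]
ft_force: [-0.4, 0.4, -1.0]
finger_gap: 0.603
```

Run:
```python
from plan import *
p,r=rep(U)
rows(p,r,*goal(-.11,0,.11,np.radians(15),U),8,30)
```

```text
bin in cleat mm [-239.8   -2.3  118.3] pitch 15.09 yaw -0.29 roll -0.18
q [ 0.31  0.76 -0.79  1.53  0.39  1.3   0.89] F [-0.4  0.4 -1. ] t 6.4 gap 0.603
-3.2 0.3 15.9 -0.001 -0 0 30; -3.2 0.3 15.9 -0 -0 0 30; -3.3 0.3 15.9 -0.001 -0.001 0.001 30; -3.2 0.3 15.9 -0 0 -0 30; -3.2 0.3 15.9 -0.001 0 0 30; -3.2 0.3 15.9 -0.001 -0 0 30; -3.2 0.2 15.9 -0 -0 0.001 30; -3.2 0.3 16 -0.001 -0.001 -0 30
```

Emit:
move_arm(
  motion="-3 0.5 16 0 0 0 30; -3 0.5 16 0 0 0 30; -3 0.5 16 0 0 0 30; -3.5 0.5 16 0 0 0 30; -3.5 0 16 0 0 0 30; -3 0 16 0 0 0 30; -3 0 16 0 0 0 30; -3.5 0 16 0 0 0 30; 0 0 0 0 0 0 30; 0 0 0 0 0 0 30",
)

```text
t: 7.4
tcp_pos: [0.6496, -0.0001, 0.4109]
tool_rot: [0.056, 0.792, -0.044, 0.607]
ft_force: [0.6, 0.3, -1.2]
finger_gap: 0.601
```

Run:
```python
from plan import *
p,r=rep(U)
for n in('side','top'):
    c=capture(n); pickle.dump(c,open(n+'2.pkl','wb'))
    q=proj(c,p+r.apply([.155,0,0]))[0].astype(int)
    x,y=max(q[0]-70,0),max(q[1]-60,0); print(x,y)
    cv2.imwrite(f'pics/h_{n}.png',cv2.resize(c['color'][y:y+120,x:x+140,::-1],None,fx=5,fy=5,interpolation=cv2.INTER_CUBIC))
    Q=np.array([[50,26,35],[50,-26,35],[50,26,-35],[79,24,-18],[79,-24,-18],[-50,26,-35]])/1000
    M=r.as_matrix(); B=np.c_[M[:,2],M[:,1],-M[:,0]]
    print(np.round((proj(c,p+r.apply(OFF)+Q@B.T)-[x-.5,y-.5])*5))
```

```text
bin in cleat mm [-110.7    2.6  110.1] pitch 15.04 yaw 0.02 roll -0.09
q [ 0.2   0.96 -0.73  0.98  0.46  1.6   1.04] F [ 0.6  0.3 -1.2] t 7.4 gap 0.601
243 76
[[254. 301.]
 [287. 243.]
 [286. 391.]
 [236. 365.]
 [266. 312.]
 [440. 401.]]
298 116
[[324. 208.]
 [412. 221.]
 [312. 259.]
 [324. 205.]
 [402. 217.]
 [292. 409.]]
```

View pics/h_side.png

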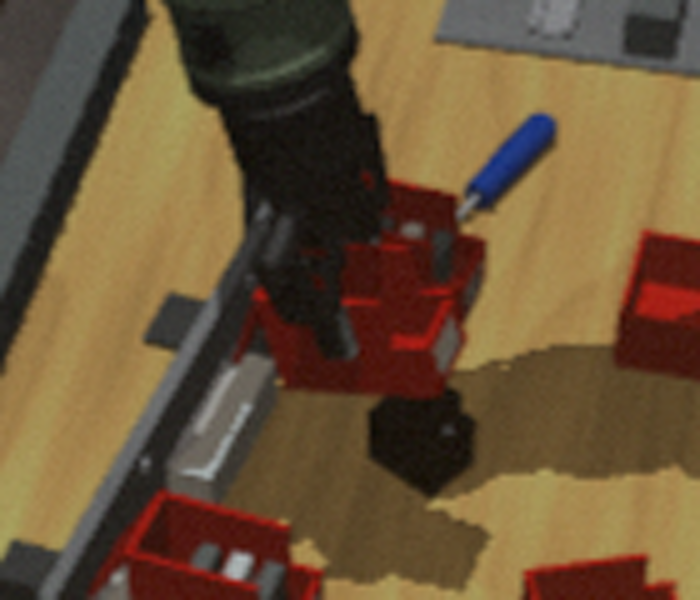

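View pics/h_top.png

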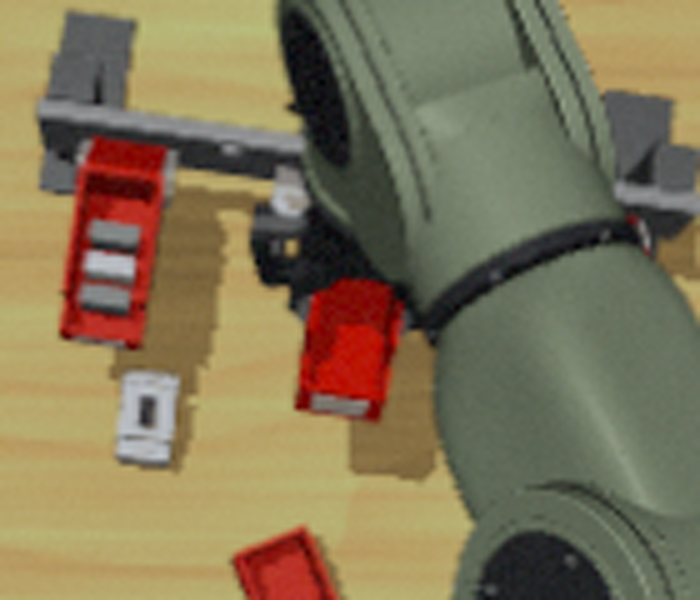

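Run:
```python
from plan import *
p,r=rep(U)
p,r=rows(p,r,*goal(-.0816,0,.084,np.radians(15),U),5,30)
p,r=rows(p,r,*goal(-.079,0,.062,np.radians(15),U),4,30)
```

```text
bin in cleat mm [-110.7    2.3  110.8] pitch 14.99 yaw 0.0 roll -0.1
q [ 0.2   0.96 -0.73  0.98  0.46  1.6   1.04] F [-0.1 -0.3 -1.4] t 7.5 gap 0.602
3.7 -0.5 7 0 0 0 30; 3.7 -0.5 7 0 0 0.001 30; 3.6 -0.5 7 0 0 0 30; 3.7 -0.6 7 0 0 0 30; 3.7 -0.5 7 0 0 0.001 30
5.1 0 2.1 0 0 -0 30; 5.2 0 2 0 0 -0 30; 5.1 0 2.1 0 0 -0 30; 5.2 0 2.1 0 0 -0 30
```

Emit:
move_arm(
  motion="3.5 -0.5 7 0 0 0 30; 3.5 -0.5 7 0 0 0 30; 3.5 -0.5 7 0 0 0 30; 3.5 -0.5 7 0 0 0 30; 4 -0.5 7 0 0 0 30; 0 0 0 0 0 0 30; 5 0 2 0 0 0 30; 5 0 2 0 0 0 30; 5 0 2 0 0 0 30; 5 0 2 0 0 0 30; 0 0 0 0 0 0 30; 0 0 0 0 0 0 30",
)

```text
t: 8.7
tcp_pos: [0.6808, -0.0079, 0.364]
tool_rot: [0.056, 0.791, -0.044, 0.607]
ft_force: [-0.1, 0.2, -1.2]
finger_gap: 0.603
```

Run:
```python
from plan import *
p,r=rep(U)
c=capture('side'); q=proj(c,p+r.apply([.155,0,0]))[0].astype(int)
x,y=max(q[0]-70,0),max(q[1]-60,0)
cv2.imwrite(f'pics/i_side.png',cv2.resize(c['color'][y:y+120,x:x+140,::-1],None,fx=5,fy=5,interpolation=cv2.INTER_CUBIC))
p,r=rows(p,r,*goal(-.0812,0,.0425,np.radians(7),U),5,30)
p,r=rows(p,r,*goal(-.0815,0,.029,0,U),5,30)
```

```text
bin in cleat mm [-78.4  -0.5  63.2] pitch 14.97 yaw -0.04 roll -0.08
q [ 0.18  1.06 -0.71  0.88  0.5   1.6   1.08] F [-0.1  0.2 -1.2] t 8.7 gap 0.603
4.4 0.1 -4.1 -0 -0.028 0 30; 4.3 0 -4.2 -0 -0.028 0.001 30; 4.2 0.1 -4.4 -0 -0.027 -0 30; 4 0.1 -4.4 -0 -0.028 0 30; 3.9 0 -4.6 -0.001 -0.028 0 30
2.9 0 -3.8 0 -0.024 0 30; 2.8 0 -3.9 0 -0.025 0 30; 2.7 0 -3.9 0 -0.024 0 30; 2.6 0 -4 0 -0.025 0 30; 2.5 0 -4.1 0.001 -0.024 0 30
```

View pics/i_side.png

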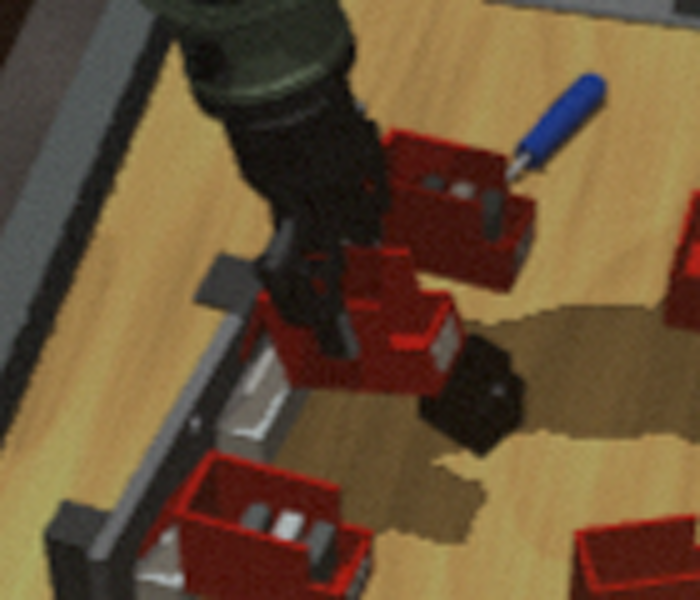

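The side view shows the bin tipped in front of the plate. The strip tip at about crop (245,350) goes behind the cleat, and there is no contact force. I'll lower it and level it in two stages.

Emit:
move_arm(
  motion="4.5 0 -4 0 -0.028 0 30; 4.5 0 -4 0 -0.028 0 30; 4 0 -4.5 0 -0.028 0 30; 4 0 -4.5 0 -0.028 0 30; 4 0 -4.5 0 -0.028 0 30; 0 0 0 0 0 0 30",
)

```text
t: 9.35
tcp_pos: [0.6554, -0.0043, 0.3481]
tool_rot: [0.053, 0.747, -0.048, 0.661]
ft_force: [0.1, -0.1, -0.3]
finger_gap: 0.6
```

Run:
```python
from plan import *
p,r=rep(U)
p,r=rows(p,r,*goal(-.0815,0,.029,0,U),6,30)
```

```text
bin in cleat mm [-81.2  -0.7  42.6] pitch 6.91 yaw -0.01 roll -0.1
q [ 0.23  1.   -0.71  1.14  0.55  1.31  0.99] F [ 0.1 -0.1 -0.3] t 9.35 gap 0.6
2.4 0.1 -3.1 -0 -0.02 0 30; 2.4 0 -3.2 -0 -0.02 0.001 30; 2.2 0.1 -3.3 -0 -0.02 -0 30; 2.3 0.1 -3.2 -0 -0.02 0 30; 2.1 0 -3.3 -0 -0.021 0.001 30; 2.1 0.1 -3.4 -0 -0.02 -0 30
```

Emit:
move_arm(
  motion="2.5 0 -3 0 -0.02 0 30; 2.5 0 -3 0 -0.02 0 30; 2.2 0 -3.3 0 -0.02 0 30; 2.2 0 -3.3 0 -0.02 0 30; 2 0 -3.5 0 -0.02 0 30; 2 0 -3.3 0 -0.02 0 30; 0 0 0 0 0 0 30",
)

```text
t: 10.05
tcp_pos: [0.6353, -0.0012, 0.3359]
tool_rot: [0.05, 0.706, -0.051, 0.704]
ft_force: [-4.9, 1.4, -0.5]
finger_gap: 0.605
```

Run:
```python
from plan import *
p,r=rep(U)
c=capture('side'); q=proj(c,p+r.apply([.155,0,0]))[0].astype(int)
x,y=max(q[0]-70,0),max(q[1]-60,0)
cv2.imwrite(f'pics/j_side.png',cv2.resize(c['color'][y:y+120,x:x+140,::-1],None,fx=5,fy=5,interpolation=cv2.INTER_CUBIC))
p,r=rows(p,r,*goal(-.08,0,.025,0,U),3,30)
```

```text
bin in cleat mm [-81.8  -0.6  28.9] pitch 0.15 yaw 0.01 roll -0.12
q [ 0.24  0.95 -0.69  1.32  0.63  1.1   0.9 ] F [-4.9  1.4 -0.5] t 10.05 gap 0.605
1.3 0.1 0.5 0 -0.001 0.001 30; 1.3 0 0.4 0 -0.001 0 30; 1.3 0.1 0.5 0 -0.001 0.001 30
```

View pics/j_side.png

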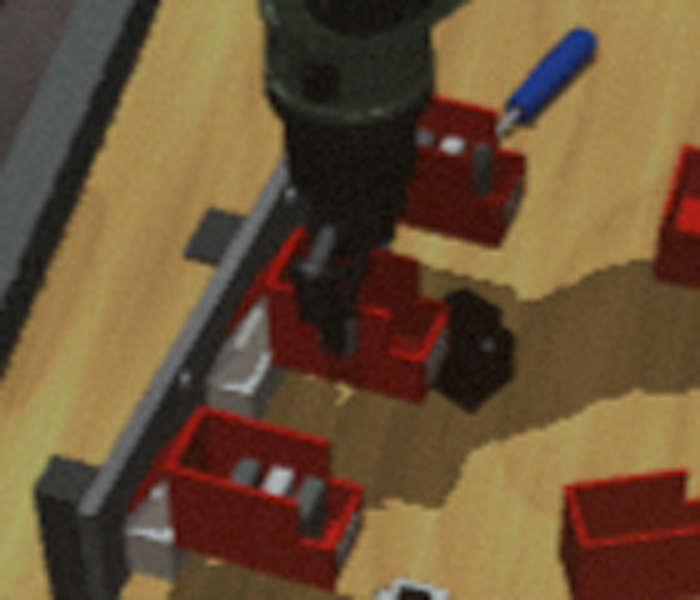

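Emit:
move_arm(
  motion="1 0 -0.5 0 0 0 30; 1 0 -0.5 0 0 0 30; 1 0 0 0 0 0 30; 0 0 0 0 0 0 30",
)

```text
t: 10.5
tcp_pos: [0.6348, -0.0013, 0.3327]
tool_rot: [0.05, 0.706, -0.051, 0.705]
ft_force: [0.4, 0.4, -1.3]
finger_gap: 0.602
```

Run:
```python
from plan import *
p,r=rep(U)
```

```text
bin in cleat mm [-82.1  -0.6  25.7] pitch 0.07 yaw -0.02 roll -0.09
q [ 0.24  0.95 -0.69  1.32  0.63  1.09  0.9 ] F [ 0.4  0.4 -1.3] t 10.5 gap 0.602
```

Emit:
move_arm(
  motion="0.7 0 0 0 0 0 30; 0.7 0 0 0 0 0 30; 0.6 0 0 0 0 0 30; 0 0 0 0 0 0 30",
)

```text
t: 10.9
tcp_pos: [0.6345, -0.0012, 0.3322]
tool_rot: [0.05, 0.705, -0.051, 0.705]
ft_force: [-10.0, -1.8, 21.0]
finger_gap: 0.601
```

Emit:
move_arm(
  motion="-0.8 0 0 0 0 0 30; 0 0 0 0 0 0 30; 0 0 0 0 0 0 56; 0 0 0 0 0 0 60; 0 0 0 0 0 0 66; 0 0 0 0 0 0 72; 0 0 0 0 0 0 76; 0 0 0 0 0 0 76; 0 0 0 0 0 0 76",
)

```text
t: 11.8
tcp_pos: [0.6346, -0.0012, 0.3316]
tool_rot: [0.05, 0.706, -0.051, 0.705]
ft_force: [-0.3, 0.2, 0.2]
finger_gap: 0.894
```

Run:
```python
from plan import *
p,r=rep(U)
c=capture('side'); q=proj(c,p+r.apply([.155,0,0]))[0].astype(int)
x,y=max(q[0]-70,0),max(q[1]-60,0)
cv2.imwrite(f'pics/k_side.png',cv2.resize(c['color'][y:y+120,x:x+140,::-1],None,fx=5,fy=5,interpolation=cv2.INTER_CUBIC))
```

```text
bin in cleat mm [-82.3  -0.6  24.6] pitch 0.08 yaw -0.01 roll -0.09
q [ 0.24  0.95 -0.69  1.32  0.63  1.09  0.9 ] F [-0.3  0.2  0.2] t 11.8 gap 0.894
```

View pics/k_side.png

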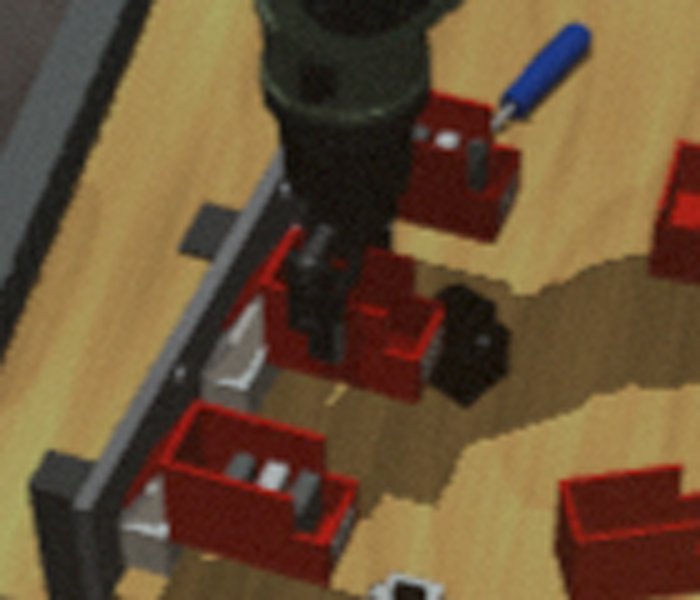

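The bin is hanging level with the fingers open, and the force is zero. I'll raise the tool straight up and back it away.

Emit:
move_arm(
  motion="-5 0 0 0 0 0 76; -10 0 0 0 0 0 76; -15 0 0 0 0 0 76; -20 0 0 0 0 0 76; -25 0 0 0 0 0 76; -25 0 0 0 0 0 76; -20 0 -20 0 0 0 76; 0 0 -40 0 0 0 76; 0 0 -40 0 0 0 76; 0 0 -40 0 0 0 76; 0 0 -40 0 0 0 76; 0 0 -20 0 0 0 76; 0 0 0 0 0 0 76",
)

```text
t: 13.15
tcp_pos: [0.435, 0.0279, 0.4531]
tool_rot: [0.049, 0.705, -0.051, 0.705]
ft_force: [1.0, 0.5, 0.1]
finger_gap: 0.891
```

```bash
cat > fit2.py <<'E'
from fit import *
v,w,u=pickle.load(open('fit.pkl','rb'))
N={}
for n in('side','top'): N[n]=capture(n); cv2.imwrite(f'pics/z_{n}.png',N[n]['color'][:,:,::-1])
c0=np.array([u[0],u[1],.14])
from scipy.spatial.transform import Rotation as R
def pol(x):
    rr=R.from_euler('zy',[u[2]+x[3],x[4]])
    c=c0+R.from_euler('z',u[2]).apply(x[:3])
    return [rr.apply(P)+c for P in parts(23,34)]
def roi(c):
    q=np.vstack([proj(c,P) for P in pol([-.08,0,.025,0,0])]); a=np.floor(q.min(0)-6).astype(int); b=np.ceil(q.max(0)+6).astype(int); return(*a,*b)
for names in(('side','top'),('side',)):
    rois={n:roi(N[n]) for n in names}
    M={}
    for n,r in rois.items():
        m=fill(red(N[n])); k=np.zeros_like(m); k[r[1]:r[3],r[0]:r[2]]=1
        near=cv2.dilate((render(N[n],pol([-.08,0,.025,0,0]),(0,0,640,400))>.1).astype(np.uint8),np.ones((9,9)))
        M[n]=(m*near)[r[1]:r[3],r[0]:r[2]]
    def cost(x): return sum(np.abs(render(N[n],pol(x),r)-M[n]).sum() for n,r in rois.items())
    v0=np.array([-.08,0,.025,0,0]); 
    s=minimize(cost,v0,method='Nelder-Mead',options=dict(initial_simplex=np.vstack([v0]+[v0+np.eye(5)[i]*[.01,.01,.01,.1,.1][i] for i in range(5)]),maxiter=600))
    print(names,np.round(s.x,4),s.fun,cost(v0),{n:M[n].sum() for n in M})
for n in N: print(n,[(t,np.round(finder.masks_of(t,n)[0]['pixel'])) for t in('plain_center','wide_center') if finder.masks_of(t,n)])
E
python3 fit2.py
```

```text
('side', 'top') [-0.0801 -0.0014  0.0277  0.0073  0.0196] 141.3125 192.125 {'side': np.uint64(921), 'top': np.uint64(676)}
('side',) [-0.0803 -0.0014  0.0278  0.0158  0.0097] 86.125 124.9375 {'side': np.uint64(921)}
side [('plain_center', array([361., 203.])), ('wide_center', array([387., 140.]))]
top []
```

View pics/z_side.png

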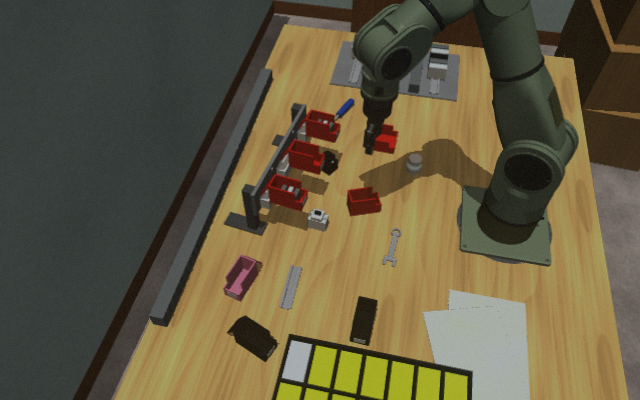

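View pics/z_top.png

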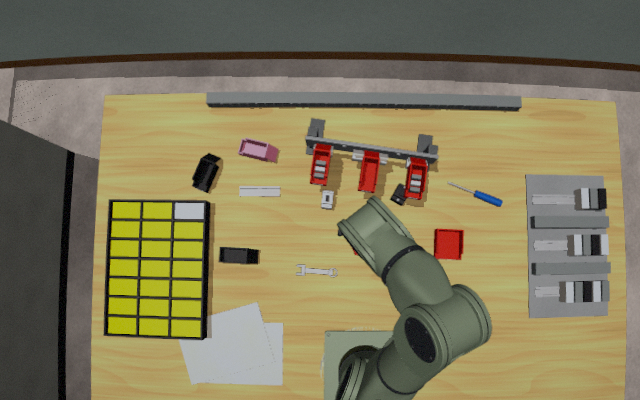

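The bin (side 306,157; top 370,171) hangs between its neighbours, level and in line with them. The bystanders haven't moved, and the arm is clear.

```bash
python3 -c "
from h import *
print(job.hand_in(), arm.state()['t'])"
```

```text
the job is handed in; nothing more can be done
the job is handed in; nothing more can be done
```

The red bin with the strip now hangs on the middle cleat, and the job is handed in; no verdict was reported. I gripped it across its width and held it over the cleat with its front tipped up 15°. Then I hooked the strip behind the cleat, let the bin down level, released it and backed the arm away.

- **Position:** the last fit to both pictures puts the bin centre at x -80, y -1, z +28 mm in the cleat frame. Home is -80, 0, +25, so it is inside the 12 mm tolerance. The bin is about 1° off level and 0.5° off square.
- **Seating:** the 3 mm of extra height is close to the camera calibration error of about 2 mm. When I pressed it down, the wrist force rose to about 23 N, so the bin had met a firm stop at about home height. I eased off before opening the fingers.
- **Arm:** at about 13 s, just before hand-in, the wrist force was near zero, and in the pictures the gripper is clear of everything.
- **Other loose bins:** in the last side picture neither seems to have moved. The plain bin is within about 1 pixel of where it started. The wide bin was partly hidden by the gripper, which probably explains its 5-pixel shift. In the last top picture the networks found neither bin, because the arm was in the way of the plain one, so I checked the wide one by eye.

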